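Set the hold-down screw of a carrot shredder to its setting block

ROBOT

A 6-joint arm with a two-finger parallel gripper is mounted at the origin on the work surface. World frame = base frame: x ahead of the robot, y to its left, z up, the work surface at z = 0. Lengths are in mm, angles in rad, forces in N, time in s.
With the tool pointing down it reaches from about 425 to 925 mm from the base axis. Payload 12.5 kg.
Tool frame: the origin (TCP) lies midway between the tips of the shut fingers; the grasp point (between the pads) lies 19 mm behind it; z points along the fingers, y is the line along which they close (so a half turn about z gives the same grasp; the last joint's range is limited). The gripper opens to 85 mm and grips with 20 to 120 N. Pads are 22 mm wide; open, the fingers measure 114 mm over their backs; the gripper's body (76 mm by 85 mm) begins 54 mm behind the grasp point. The pads swing forward as they close: fully open they stand 13 mm farther back than shut.
Start: joints at [-1.28, 0.491, 1.559, -0, 1.092, -0.106], TCP at [241.567, -576.449, 200.827] pointing down, gripper open.
Joint ranges: [-3.1, 3.1], [-0.84, 2.19], [0.05, 2.79], [-1.13, 4.28], [0.06, 2.93], [-2.69, 2.69]. Speed limits (rad/s): [2.22, 2.22, 2.79, 3.14, 3.14, 3.14].

INTERFACE

Orientations are given as a unit quaternion [w, x, y, z].
In Python, from workcell import manip gives the robot as it stands.
- The arm moves only by the shell command python3 -m creep 'ROWS' [FORCE]. ROWS is JSON, a list of rows, each a list of 7 numbers: the shift along the tool's x, y, z in m, then the turn, a rotation vector about the tool's x, y, z in rad, then the opening, from 0 (shut) to 1 (fully open). A call has 1 to 20 rows; each row shifts and turns the commanded pose from where the row before left it, along the tool's axes as they then stand; what a row does not reach is not made up. A row lasts 1/8 s, in which the tool goes at most 62.5 mm and 10.7 degrees, less where a joint would pass 70% of its speed; a pose out of reach is approached as far as the arm can. A call is refused whole if a number of a shift passes 0.0625 or a number of a turn 0.188, either way. A call with a gripper value outside its range is refused whole. The fingers move at their own pace and stop on an object; FORCE is the grip in N (left out, the last holds). Time passes only in rows, so rows that do not move let the fingers close. It gives the time, the measured TCP pose, the force, the opening and the grip force at its end, in the units of the state.
- manip.state(): the state, without advancing time (a new reading comes with each control period).
- manip.camera(name): name is "scene" or "top" or "wrist"; returns (picture, depth): 384x512x3 uint8, blue, green, red; 384x512 float32, mm along the optical axis (not along the pixel's ray), 0 where there is no reading.
- manip.calibration(name): a dict with "camera_matrix" (3x3 intrinsics, pixels), "k1" (the pictures are not rectified: a ray, as slopes to the right and down, at radius r is drawn at 1 + k1 r^2 times it, then the intrinsics apply), "position" and "orientation" of the camera in the world. Camera axes: x right, y up, looking along -z (the intrinsics and any distortion apply to the point x, -y, -z); pixel columns grow to the right and rows downward; lengths in mm; the calibration is good to about 2 mm. A picture is of the moment at which its call begins: read the wrist's pose just before it. calibration takes no time and is no camera call; for the wrist camera it gives the pose at the moment of the call.
- manip.sign_off(): hands the job in; it is judged then, once.
The state is a dict: "time": time; "joint_pos": joint angles; "qvel": joint speeds; "effort": joint torques, N m; "ee_pos": TCP position; "eef_rot": TCP orientation; "ft_force": force on the tool from outside, world axes, zero at the start; "moment": the same for the moment, N m; "gripper_width": finger opening in mm; "grasp_force": force on a finger pad.
Only numpy, scipy, OpenCV 4.12 (cv2) and the standard library are available. Lean on these libraries where they do the work, as an engineer would, in place of code of your own. Each camera call takes 0.05 s, during which the arm holds its last target. There are 200 camera calls.

TASK

Set the hold-down screw of the carrot shredder: stand the T-handled key in the socket of the screw on the bridge and turn it clockwise, a little at a time, until the steel setting block beneath its nylon nose just drags (it slides, but takes about 5 N more pull than when the nose is clear of it) without ever being jammed hard. Feel the drag by sliding the block several millimetres to and fro by its free end, and finish with the block let go under the nose at that drag and the key left standing in the screw. Leave the bowl, the jar and the loose carrot where they are.

Things in the scene. Friction and masses are not known exactly. Their poses are not given: they have to be found in the camera images.
- shredder: Carrot shredder, fixed. Steel deck 158 wide (x) by 470 long (y), top 40 mm above the bench. Origin on the bench right under the screw's axis. There a steel bridge spans the deck: beam 142 (x) by 40 (y), 78 to 90 mm high, on two 18 mm posts at x = +-55. To -y: blades and a parked pusher carriage with a knob, up to 140 mm high. The +y half, to y = 255 mm, is bare but for the block.
- bridge (a point): Centre of the bridge beam's top face, 90 mm above the bench; the adjuster's screw goes upright through it.
- adjuster: Screw with a sprung white nylon nose (15 mm, round end) below; it sinks as screwed in, and does not turn with the screw. Origin: centre of the top of its round 26 mm head, about 40 mm above the bridge. Nose spring: 6 N per mm, no preload, 4.8 mm travel. A new nose reaches 69.2 mm below the head's top; this one is worn 0 to 3 mm shorter, by an unknown amount. At first it is clear of the block.
- socket (a point): Centre of the mouth of the square socket in the screw's head; this frame turns with the screw, its z is up. The socket is 11.2 mm square and 26 mm deep, its sides lie along this frame's x and y.
- screw (a joint): Angle of the screw in rad; grows as it is turned clockwise seen from above, which lowers head and nose by 1.27 mm per rad (8 mm a turn). Starts between 0 and 0.5, ends at 6.6; 1 to 4 rad of turning are needed. Friction 0.05 N m; it stays where it is left. Right is the nose pushed in about 1.1 mm by the block (6 to 7 N); over 22 N is jammed.
- block: Dark steel setting block, a plain bar 25 wide (x), 180 long (y), 20 thick (z), 0.68 kg. Origin: centre of its underside. It lies loose on the deck (its top at 60 mm) along the shredder's y, one end under the nose. Sliding it along its length takes 4 N when the nose is clear and 0.9 N more per newton of the nose (friction 0.6 on the deck, 0.3 under the nose, +-15 percent).
- free_end (a point): On the top face of the block near its free (+y) end, 75 mm from its middle, about 135 mm from the screw's axis: the place to take it, fingers closing across its 25 mm width, clear of the key standing in the screw. Fingers that lean down on it add 0.6 N of drag per newton. Read the pull while it slides: just as it stops some two thirds are left, and at rest it creeps away.
- key: T-handled square key, 0.12 kg. Origin: its lower tip, z up along the shank. Shank 10 mm square, sides along x and y, the lowest 4.5 mm tapering to 6 mm. It starts upright in its stand, tip 6 mm above the bench. In the screw's socket it goes 26 mm deep and stands by itself; it turns up to 0.12 rad before it bites.
- crossbar (a point): Centre of the key's flat-sided black crossbar: 80 mm long along the key's x, 16 wide, 20 tall, 100 mm above the tip; the place to take the key from above.
- stand: Wooden block 70 x 70 x 41 mm, fixed, with the 11.6 mm square hole (35 mm deep) in which the key stands at the start. Origin: centre of its underside; the hole is in its centre, sides along its x and y.
- bowl: Speckled white bowl 132 mm across and 62 mm high with small carrots in it; loose, to be left alone. Origin: centre of its underside.
- jar: Closed orange jar, 84 mm across and 130 mm high with a steel lid; loose, to be left alone. Origin: centre of its underside.
- carrot: One loose carrot 190 mm long (along its y) and 38 mm thick lying on the bench; to be left alone. Origin: on the bench under its middle.

How it is judged (in metres and radians):
On the way, in this order (a step that is already met when the one before it is completed fails the run):
1. the key stands at the bottom of the screw's socket (horizontal distance between key and socket below 0.004 m and z of key in the frame of socket below -0.022 m), for 0.2 s.
2. the setting block slides under the nose with the nose pressing on it with 3 to 10 N (contact force between adjuster and block between 3 and 10 N and linear speed of block above 0.002 m/s), for 0.1 s.
At the end, for the whole second after the job is handed in: The nose presses on the block under it with 3 to 10 N, the block lies at rest, the key stands in the socket (tip at least 22 mm deep, within 4 mm of its axis), and all is let go. Bowl, jar and carrot are within 30 mm of their places (all of step 1 and contact force between adjuster and block between 3 and 10 N and linear speed of block below 0.005 m/s); the robot touches nothing.
It fails at once if the nose is screwed down hard on the block (over 22 N) (contact force between adjuster and block above 22 N).
It fails at once if the bowl is moved by more than 30 mm (distance of bowl from where it was at the start of the episode above 0.03 m).
It fails at once if the jar is moved by more than 30 mm (distance of jar from where it was at the start of the episode above 0.03 m).
It fails at once if the loose carrot is moved by more than 30 mm (distance of carrot from where it was at the start of the episode above 0.03 m).
It also fails if it takes over 72 s, if anything falls off the work surface, if the arm or the gripper's body presses on something with over 40 N, if the wrist force passes 120 N, or if a joint passes its speed limit or range.

## Working session

There is one attempt and no reset: what is moved stays moved. The work goes in short steps, Python scripts to look and compute and a shell command to move; the robot and the scene stay as the last step left them, time stands still between calls to the robot, and variables do not carry over. Pictures are saved under pics/ and viewed, at most 10 in all, crops included, and the job is handed in when it is done.

```bash
mkdir -p pics
cat > h.py <<'E'
import numpy as np, cv2
from scipy.spatial.transform import Rotation as R
from workcell import manip
def rot(q): return R.from_quat([q[1],q[2],q[3],q[0]])
def cloud(name):
    c=manip.calibration(name); im,d=manip.camera(name)
    K=np.array(c["camera_matrix"]); k1=c["k1"]
    v,u=np.mgrid[0:384,0:512]
    p=np.stack([u,v],-1).reshape(-1,1,2).astype(float)
    n=cv2.undistortPoints(p,K,np.array([k1,0,0,0,0.])).reshape(384,512,2)
    P=np.stack([n[...,0]*d,-n[...,1]*d,-d],-1)
    W=rot(c["orientation"]).apply(P.reshape(-1,3)).reshape(384,512,3)+np.array(c["position"])
    W[d==0]=np.nan
    return im,d,W
E
python3 - <<'E'
from h import *
ims=[]
for n in["scene","top"]:
    im,d,W=cloud(n); np.save(n+".npy",W); cv2.imwrite(n+".png",im)
    cv2.imwrite(f"pics/{n}1.png",cv2.resize(im,(800,600)))
    c=manip.calibration(n);print(n,c)
print(manip.state())
E
```

```text
scene {'camera_matrix': array([[359.04719192,   0.        , 249.34163503],
       [  0.        , 359.04719192, 187.1715757 ],
       [  0.        ,   0.        ,   1.        ]]), 'k1': 0.008211277722912507, 'position': array([ 993.23506085, -381.80403446,  809.77302433]), 'orientation': array([0.85709096, 0.30165894, 0.13309891, 0.39583032])}
top {'camera_matrix': array([[382.5159646 ,   0.        , 250.25474796],
       [  0.        , 382.5159646 , 192.03323889],
       [  0.        ,   0.        ,   1.        ]]), 'k1': 0.03675111368552408, 'position': array([ 432.71492944,  -12.65914728, 1086.20518449]), 'orientation': array([-0.70163334, -0.04729223,  0.04994553,  0.70921051])}
{'time': 0.1, 'joint_pos': array([-1.27959266e+00,  4.91481193e-01,  1.55939305e+00,  7.22313641e-06,
        1.09170761e+00, -1.05620240e-01]), 'qvel': array([ 9.33337257e-05, -1.08983134e-03, -2.03525473e-03,  6.51552075e-04,
        3.45874796e-04,  8.82296408e-04]), 'effort': array([ 4.22645680e-03, -6.19445872e+01, -2.62024713e+01, -7.88161583e-05,
        2.88250223e-03, -3.86015563e-05]), 'ee_pos': array([ 241.50064392, -576.20434993,  200.29586681]), 'eef_rot': array([-4.92768110e-04,  9.80381047e-01,  1.97111030e-01, -4.26385033e-05]), 'ft_force': array([-0.07036534,  0.13324362,  0.06925869]), 'moment': array([0.0592117 , 0.05809756, 0.00416889]), 'grasp_force': 0.0, 'gripper_width': 85.10672581139198}
```

View pics/top1.png

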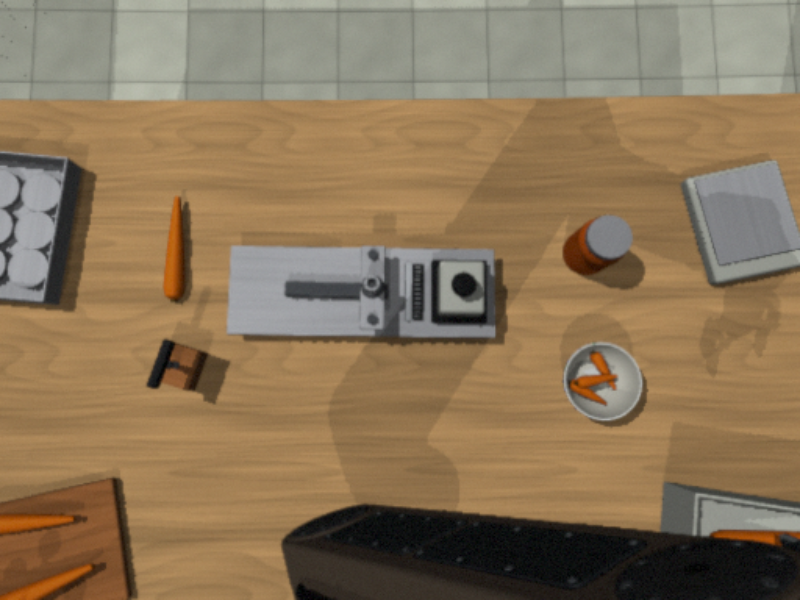

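View pics/scene1.png

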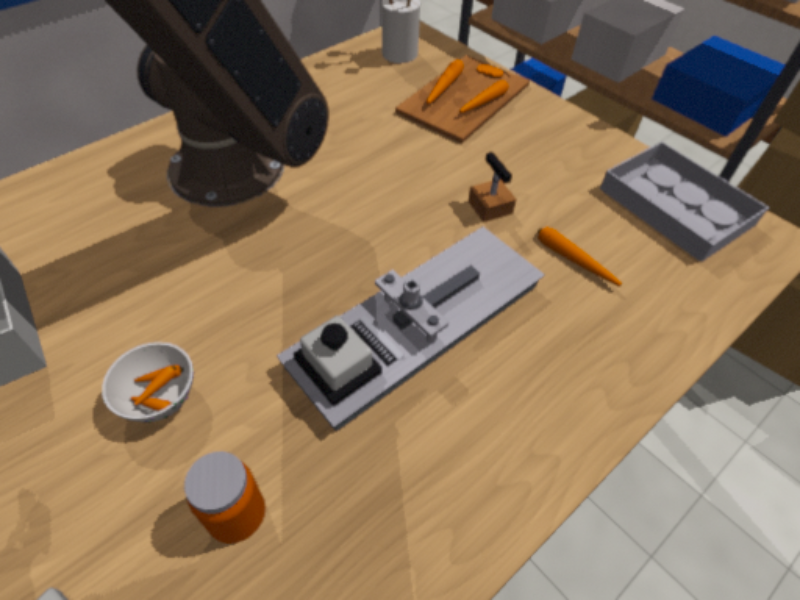

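The top view shows the key's crossbar at about (160,364), the screw head at (373,287), and the block from (287,288) to the bridge (800x600 picture). The +y end is at image left. Next I measure these by height.

Run:
```python
from h import *
def seg(W,lo,hi,x0,x1,y0,y1):
    m=(W[...,2]>lo)&(W[...,2]<hi)&(W[...,0]>x0)&(W[...,0]<x1)&(W[...,1]>y0)&(W[...,1]<y1)
    return W[m]
def rep(n,P):
    if len(P)<5: print(n,len(P));return
    r=cv2.minAreaRect((P[:,:2]).astype(np.float32)); print(n,len(P),"med",np.median(P,0).round(1),"rect",np.round(r[0],1),np.round(r[1],1),round(r[2],2))
for n in["top","scene"]:
    W=np.load(n+".npy")
    for nm,(v,u) in dict(screw=(287,373),deck=(260,300),key=(364,160),stand=(365,188),block=(289,310),carrot=(260,174)).items():
        if n=="top": print(nm,W[int(v*.64),int(u*.64)].round(1))
    if n=="top":
        s=W[int(287*.64),int(373*.64)]; k=W[int(364*.64),int(160*.64)]
    rep("head",seg(W,120,145,s[0]-25,s[0]+25,s[1]-25,s[1]+25))
    rep("beam",seg(W,84,96,s[0]-90,s[0]+90,s[1]-40,s[1]+40))
    rep("deck",seg(W,34,46,s[0]-120,s[0]+120,s[1]-300,s[1]+300))
    rep("block",seg(W,52,68,s[0]-40,s[0]+40,s[1]+25,s[1]+200))
    rep("bar",seg(W,100,130,k[0]-70,k[0]+70,k[1]-70,k[1]+70))
    rep("stand",seg(W,36,46,k[0]-70,k[0]+70,k[1]-80,k[1]+40))
```

```text
screw [592.7  14.5 104.4]
deck [652.2 143.7  41.4]
key [469.8 355.3 117. ]
stand [469.3 335.5  42.2]
block [598.6 124.5  58.3]
carrot [656.7 371.4  29.6]
head 72 med [593.5  13.8 128.9] rect [593.7  14.3] [26.  25.4] 32.1
beam 628 med [583.8  14.6  90.2] rect [593.2  14.2] [ 40.  139.7] 88.97
deck 6925 med [589.4  91.   40.1] rect [591.1  56.5] [189.6 522.4] 1.88
block 444 med [595.   99.9  59.9] rect [595.3 102.8] [126.   25.9] 88.32
bar 259 med [467.4 355.2 115.1] rect [468.5 356.8] [17.  78.6] 73.55
stand 445 med [461.8 345.4  41.1] rect [464.7 347.2] [48.2 69.9] 71.98
head 80 med [597.8  11.8 126.8] rect [597.7  11.5] [25.4 25.4] 6.56
beam 600 med [613.4   7.1  88.3] rect [597.4  12.2] [ 41.  141.5] 89.39
deck 5561 med [619.3  49.   38.2] rect [596.6  56.4] [191.6 525.8] 2.93
block 336 med [600.8 105.1  57.6] rect [599.9 107.5] [115.8  26.9] 88.79
bar 146 med [474.3 349.9 112.3] rect [472.1 353.6] [16.4 82.3] 73.56
stand 293 med [476.  349.6  38.9] rect [471.3 354.7] [72.4 73.2] 71.24
```

```bash
cat >> h.py <<'E'
def yaw(q):
    v=rot(q).apply([1,0,0]); return np.arctan2(v[1],v[0])
def plan(wps,start=None):
    """wps: (x,y,z mm, yaw deg, nrows); tool down. prints tool-axes rows"""
    s=manip.state()
    x0=np.array(s["ee_pos"] if start is None else start[:3],float); y0=yaw(s["eef_rot"]) if start is None else np.radians(start[3])
    for *p,yd,n in wps:
        p=np.array(p,float); y1=np.radians(yd)
        for i in range(n):
            a=y0+(y1-y0)*i/n; d=(p-x0)/n/1000
            c,sn=np.cos(a),np.sin(a)
            print([round(c*d[0]+sn*d[1],4),round(sn*d[0]-c*d[1],4),round(-d[2],4),0,0,round(-(y1-y0)/n,4),1],end=", ")
        print(); x0,y0=p,y1
E
python3 - <<'E'
from h import *
s=manip.state();c=manip.calibration("wrist")
r=rot(s["eef_rot"])
print(r.inv().apply(c["position"]-s["ee_pos"]), (r.inv()*rot(c["orientation"])).as_matrix().round(3), c["camera_matrix"],c["k1"])
R0=620
w=[]
y=22.7
print("start pos",s["ee_pos"],np.degrees(yaw(s["eef_rot"])))
for a in (-45,-25,-5,5): pass
w=[(470,-415,240,22.7,4),(595,-250,260,60,4),(595,-30,260,110,5)]
plan(w)
E
```

```text
[  77.64349202    0.52103954 -173.37063605] [[-0.     0.954  0.299]
 [ 1.     0.001 -0.   ]
 [-0.     0.299 -0.954]] [[286.38590073   0.         254.26444461]
 [  0.         286.38590073 194.49047802]
 [  0.           0.           1.        ]] 0.012966678092230234
start pos [ 241.50064392 -576.20434993  200.29586681] 22.736140751953094
[np.float64(0.0683), np.float64(-0.0151), np.float64(-0.0099), 0, 0, np.float64(0.0002), 1], [np.float64(0.0683), np.float64(-0.0151), np.float64(-0.0099), 0, 0, np.float64(0.0002), 1], [np.float64(0.0683), np.float64(-0.0151), np.float64(-0.0099), 0, 0, np.float64(0.0002), 1], [np.float64(0.0683), np.float64(-0.0151), np.float64(-0.0099), 0, 0, np.float64(0.0002), 1], 
[np.float64(0.0447), np.float64(-0.026), np.float64(-0.005), 0, 0, np.float64(-0.1628), 1], [np.float64(0.0484), np.float64(-0.0184), np.float64(-0.005), 0, 0, np.float64(-0.1628), 1], [np.float64(0.0507), np.float64(-0.0103), np.float64(-0.005), 0, 0, np.float64(-0.1628), 1], [np.float64(0.0517), np.float64(-0.002), np.float64(-0.005), 0, 0, np.float64(-0.1628), 1], 
[np.float64(0.0381), np.float64(-0.022), np.float64(-0.0), 0, 0, np.float64(-0.1745), 1], [np.float64(0.0413), np.float64(-0.015), np.float64(-0.0), 0, 0, np.float64(-0.1745), 1], [np.float64(0.0433), np.float64(-0.0076), np.float64(-0.0), 0, 0, np.float64(-0.1745), 1], [np.float64(0.044), np.float64(-0.0), np.float64(-0.0), 0, 0, np.float64(-0.1745), 1], [np.float64(0.0433), np.float64(0.0076), np.float64(-0.0), 0, 0, np.float64(-0.1745), 1],
```

```bash
sed -i 's/print(\[round/print([float(t) for t in [round/; s/,4),1\],end/,4),1]],end/' h.py
python3 - <<'E'
from h import *
plan([(470,-415,215,73,5),(595,-240,215,113,4),(595,13,205,163.5,5)])
E
```

```text
[0.0546, -0.0121, -0.0029, 0.0, 0.0, -0.1755, 1.0], [0.0559, -0.0024, -0.0029, 0.0, 0.0, -0.1755, 1.0], [0.0554, 0.0074, -0.0029, 0.0, 0.0, -0.1755, 1.0], [0.0533, 0.017, -0.0029, 0.0, 0.0, -0.1755, 1.0], [0.0495, 0.026, -0.0029, 0.0, 0.0, -0.1755, 1.0], 
[0.051, 0.0171, -0.0, 0.0, 0.0, -0.1745, 1.0], [0.0472, 0.0257, -0.0, 0.0, 0.0, -0.1745, 1.0], [0.0421, 0.0335, -0.0, 0.0, 0.0, -0.1745, 1.0], [0.0356, 0.0403, -0.0, 0.0, 0.0, -0.1745, 1.0], 
[0.0466, 0.0198, 0.002, 0.0, 0.0, -0.1763, 1.0], [0.0424, 0.0276, 0.002, 0.0, 0.0, -0.1763, 1.0], [0.0369, 0.0346, 0.002, 0.0, 0.0, -0.1763, 1.0], [0.0302, 0.0406, 0.002, 0.0, 0.0, -0.1763, 1.0], [0.0227, 0.0452, 0.002, 0.0, 0.0, -0.1763, 1.0],
```

```bash
python3 -m creep '[[0.0546,-0.0121,-0.0029,0,0,-0.1755,1],[0.0559,-0.0024,-0.0029,0,0,-0.1755,1],[0.0554,0.0074,-0.0029,0,0,-0.1755,1],[0.0533,0.017,-0.0029,0,0,-0.1755,1],[0.0495,0.026,-0.0029,0,0,-0.1755,1],[0.051,0.0171,0,0,0,-0.1745,1],[0.0472,0.0257,0,0,0,-0.1745,1],[0.0421,0.0335,0,0,0,-0.1745,1],[0.0356,0.0403,0,0,0,-0.1745,1],[0.0466,0.0198,0.002,0,0,-0.1763,1],[0.0424,0.0276,0.002,0,0,-0.1763,1],[0.0369,0.0346,0.002,0,0,-0.1763,1],[0.0302,0.0406,0.002,0,0,-0.1763,1],[0.0227,0.0452,0.002,0,0,-0.1763,1],[0,0,0,0,0,0,1]]' 40
python3 - <<'E'
from h import *
s=manip.state(); print(s["time"],s["joint_pos"].round(3),s["ee_pos"],np.degrees(yaw(s["eef_rot"])))
im,d,W=cloud("wrist"); np.savez("w1.npz",im=im,d=d,W=W)
cv2.imwrite("pics/w1.png",cv2.resize(im,(800,600),interpolation=cv2.INTER_CUBIC))
E
```

```text
time: 1.98
ee_pos: [594.4, 15.9, 204.9]
eef_rot: [-0.0, 0.141, 0.99, 0.0]
ft_force: [0.9, -0.9, -0.2]
gripper_width: 85.2
grasp_force: 0.0
1.975 [-0.084  0.444  1.63   0.     1.068 -1.373] [594.42318036  15.94299326 204.94018608] 163.8402412936072
```

View pics/w1.png

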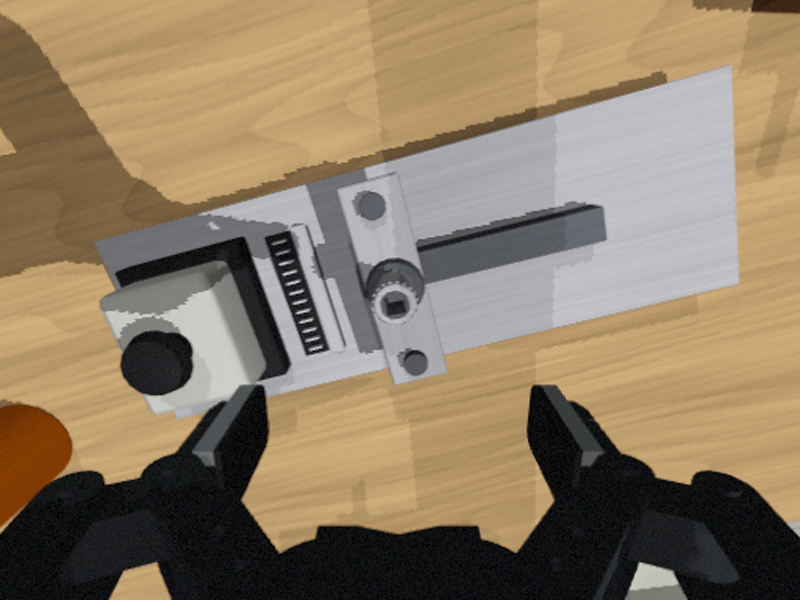

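Run:
```python
from h import *
a=np.load("w1.npz"); im,W=a["im"],a["W"]
u0,v0=int(396*.64),int(303*.64)
c=W[v0-22:v0+22,u0-22:u0+22]
P=c.reshape(-1,3); P=P[(P[:,2]>120)&(P[:,2]<145)]
print(len(P),np.median(P,0)); r=cv2.minEnclosingCircle(P[:,:2].astype(np.float32)); print(r, cv2.minAreaRect(P[:,:2].astype(np.float32)))
m=(W[...,2]>84)&(W[...,2]<96); Q=W[m]; Q=Q[(abs(Q[:,0]-594)<90)&(abs(Q[:,1]-14)<40)]
print("beam",np.median(Q[:,2]),cv2.minAreaRect(Q[:,:2].astype(np.float32)))
Q=W[(W[...,2]>56)&(W[...,2]<66)]; Q=Q[(abs(Q[:,0]-594)<40)&(Q[:,1]>40)&(Q[:,1]<200)]
print("block",np.median(Q[:,2]),cv2.minAreaRect(Q[:,:2].astype(np.float32)),Q[:,1].max())
# socket: rectify the head's top plane z=zt onto world grid
zt=float(np.median(P[:,2])); cal=manip.calibration("wrist")
cx,cy=r[0]
g=np.arange(-18,18.01,0.1); X,Y=np.meshgrid(g,g)   # X world x, Y world y
pts=np.stack([cx+X,cy+Y,0*X+zt],-1).reshape(-1,3)-cal["position"]
pc=rot(cal["orientation"]).inv().apply(pts); n=np.stack([pc[:,0]/-pc[:,2],-pc[:,1]/-pc[:,2]],-1)
f=1+cal["k1"]*(n**2).sum(1); K=cal["camera_matrix"]
mu=(n[:,0]*f*K[0,0]+K[0,2]).reshape(X.shape).astype(np.float32); mv=(n[:,1]*f*K[1,1]+K[1,2]).reshape(X.shape).astype(np.float32)
o=cv2.remap(im,mu,mv,cv2.INTER_CUBIC)   # column=+x, row=+y
cv2.imwrite("pics/sock.png",cv2.resize(o,(540,540)))
print(cx,cy,zt)
```

```text
599 [595.30666864  14.53159108 129.83301187]
((596.7803955078125, 14.337738990783691), 13.839168548583984) ((596.805908203125, 14.189260482788086), (26.088193893432617, 27.51947593688965), 71.75861358642578)
beam 90.39050060921272 ((596.8114624023438, 14.260333061218262), (40.05744552612305, 141.71263122558594), 88.68302154541016)
block 60.35837442707816 ((598.9437866210938, 103.120361328125), (127.0363540649414, 25.525556564331055), 87.98810577392578) 166.5694128898583
596.7803955078125 14.337738990783691 129.83301187258655
```

View pics/sock.png

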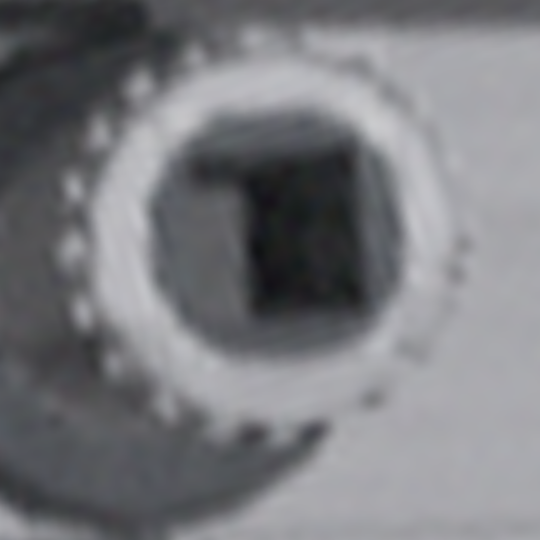

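The rectified crop shows a light ring about 25 mm across. The dark square socket's edges tilt about -5° in world yaw (left edge near column 245, bottom edge from (250,310) to (360,300)). The arm was still settling in that picture, so I retake it at rest.

```bash
cat >> h.py <<'E'
def rectify(im,cal,cx,cy,zt,half=18,step=0.1):
    g=np.arange(-half,half+1e-6,step); X,Y=np.meshgrid(g,g)
    pts=np.stack([cx+X,cy+Y,0*X+zt],-1).reshape(-1,3)-cal["position"]
    pc=rot(cal["orientation"]).inv().apply(pts); n=np.stack([pc[:,0]/-pc[:,2],-pc[:,1]/-pc[:,2]],-1)
    f=1+cal["k1"]*(n**2).sum(1); K=cal["camera_matrix"]
    mu=(n[:,0]*f*K[0,0]+K[0,2]).reshape(X.shape).astype(np.float32); mv=(n[:,1]*f*K[1,1]+K[1,2]).reshape(X.shape).astype(np.float32)
    return cv2.remap(im,mu,mv,cv2.INTER_CUBIC)
E
python3 - <<'E'
from h import *
s=manip.state(); print(s["time"],s["ee_pos"],np.degrees(yaw(s["eef_rot"])))
cal=manip.calibration("wrist"); im,d,W=cloud("wrist"); s=manip.state(); print(s["ee_pos"])
P=W[(W[...,2]>126)&(W[...,2]<134)]; P=P[np.hypot(P[:,0]-596,P[:,1]-14)<20]
zt=np.median(P[:,2]); print(len(P),zt,cv2.minEnclosingCircle(P[:,:2].astype(np.float32)),cv2.minAreaRect(P[:,:2].astype(np.float32)))
Q=W[(W[...,2]>84)&(W[...,2]<96)]; Q=Q[(abs(Q[:,0]-594)<90)&(abs(Q[:,1]-14)<40)]
print("beam",np.median(Q[:,2]),cv2.minAreaRect(Q[:,:2].astype(np.float32)))
Q=W[(W[...,2]>56)&(W[...,2]<66)]; Q=Q[(abs(Q[:,0]-594)<40)&(Q[:,1]>40)&(Q[:,1]<200)]
print("block",cv2.minAreaRect(Q[:,:2].astype(np.float32)),Q[:,1].max())
o=rectify(im,cal,596.5,14,zt); cv2.imwrite("pics/sock2.png",cv2.resize(o,(540,540)))
plan([(470,355,191,163.5,7)])
E
```

```text
2.025 [594.66373622  14.29164902 205.00438231] 163.63267451069115
[594.80595176  13.17269958 205.074852  ]
522 129.98554132219812 ((596.6298217773438, 14.208915710449219), 13.836912155151367) ((596.6583862304688, 14.213397979736328), (26.680349349975586, 27.0364990234375), 71.32488250732422)
beam 90.3561046719008 ((596.7245483398438, 14.201624870300293), (40.16367721557617, 141.51715087890625), 88.69551086425781)
block ((598.8532104492188, 103.07769775390625), (126.51815795898438, 25.61668586730957), 87.94906616210938) 166.65343062302983
[0.031, 0.0418, 0.002, 0.0, 0.0, 0.0, 1.0], [0.031, 0.0418, 0.002, 0.0, 0.0, 0.0, 1.0], [0.031, 0.0418, 0.002, 0.0, 0.0, 0.0, 1.0], [0.031, 0.0418, 0.002, 0.0, 0.0, 0.0, 1.0], [0.031, 0.0418, 0.002, 0.0, 0.0, 0.0, 1.0], [0.031, 0.0418, 0.002, 0.0, 0.0, 0.0, 1.0], [0.031, 0.0418, 0.002, 0.0, 0.0, 0.0, 1.0],
```

View pics/sock2.png

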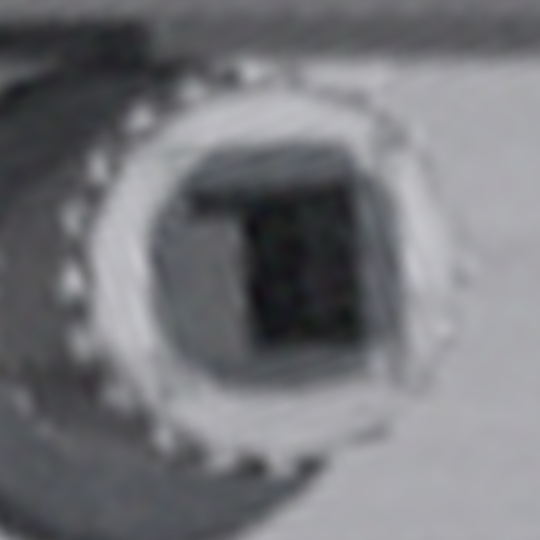

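The ring is centred at about (276,275), so the socket is at (596.8, 14.3), top about 130, yaw about -5°. That matches the beam centre and the given heights. Next I view the key from the same relative pose.

```bash
python3 -m creep '[[0.031,0.0418,0.002,0,0,0,1],[0.031,0.0418,0.002,0,0,0,1],[0.031,0.0418,0.002,0,0,0,1],[0.031,0.0418,0.002,0,0,0,1],[0.031,0.0418,0.002,0,0,0,1],[0.031,0.0418,0.002,0,0,0,1],[0.031,0.0418,0.002,0,0,0,1],[0,0,0,0,0,0,1],[0,0,0,0,0,0,1]]'
python3 - <<'E'
from h import *
s=manip.state(); print(s["time"],s["ee_pos"],np.degrees(yaw(s["eef_rot"])))
cal=manip.calibration("wrist"); im,d,W=cloud("wrist")
Q=W[(W[...,2]>110)&(W[...,2]<122)]; Q=Q[np.hypot(Q[:,0]-470,Q[:,1]-355)<60]
print("bar",np.median(Q,0),cv2.minAreaRect(Q[:,:2].astype(np.float32)))
Q=W[(W[...,2]>37)&(W[...,2]<46)]; Q=Q[np.hypot(Q[:,0]-470,Q[:,1]-355)<60]
print("stand",np.median(Q,0),cv2.minAreaRect(Q[:,:2].astype(np.float32)))
o=rectify(im,cal,470,355,116,60,0.25); cv2.imwrite("pics/key.png",cv2.resize(o,(540,540)))
print(manip.state()["ee_pos"])
E
```

```text
time: 3.2
ee_pos: [470.4, 354.1, 191.1]
eef_rot: [-0.0, 0.144, 0.99, -0.0]
ft_force: [-0.1, 0.1, 0.6]
gripper_width: 85.4
grasp_force: 0.0
3.2 [470.42257967 354.12027355 191.08682252] 163.43251240242944
bar [467.22174589 357.69121603 116.08492811] ((470.5502624511719, 356.861572265625), (16.032575607299805, 79.37242126464844), 71.90350341796875)
stand [468.31791833 355.96421152  41.36064515] ((471.06536865234375, 357.30987548828125), (69.42748260498047, 70.17822265625), 71.85546875)
[470.61500049 353.81197978 191.19236702]
```

View pics/key.png

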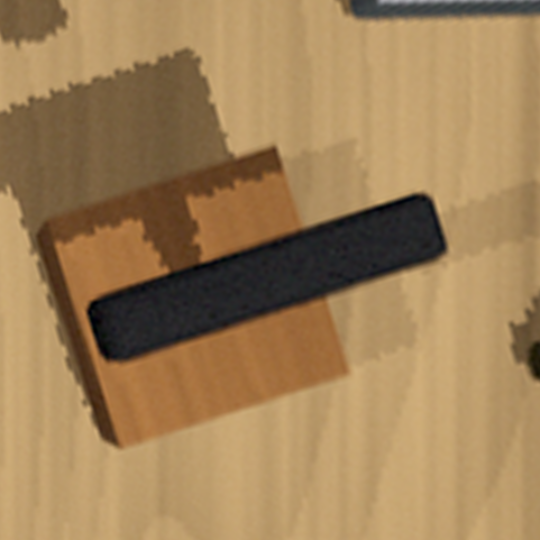

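The bar is centred at about (269,280) in the crop, giving (470.3, 357.0), top 116, yaw 161.9°. That agrees with the stand's centre and yaw. I go down to it.

```bash
python3 -m creep '[[0.0003,0.002,0.03,0,0,0.028,1],[0,0,0.03,0,0,0,1],[0,0,0.03,0,0,0,0.8],[0,0,0.014,0,0,0,0.6],[0,0,0,0,0,0,0.5],[0,0,0,0,0,0,0.5]]' 60
python3 - <<'E'
from h import *
s=manip.state(); print(s["ee_pos"],np.degrees(yaw(s["eef_rot"])),s["joint_pos"])
E
```

```text
time: 4.0
ee_pos: [470.8, 357.1, 88.3]
eef_rot: [0.001, 0.158, 0.988, 0.0]
ft_force: [0.5, -0.4, 0.9]
gripper_width: 42.6
grasp_force: 0.0
[470.84825528 357.07602222  88.32895228] 161.87438078598632 [ 5.37127765e-01  5.75372016e-01  1.75767746e+00 -1.25243308e-04
  8.07010063e-01 -7.17230861e-01]
```

```bash
python3 -m creep '[[0,0,0,0,0,0,0],[0,0,0,0,0,0,0],[0,0,0,0,0,0,0],[0,0,0,0,0,0,0],[0,0,0,0,0,0,0]]' 60; python3 -m creep '[[0,0,-0.01,0,0,0,0],[0,0,-0.03,0,0,0,0],[0,0,-0.04,0,0,0,0],[0,0,-0.04,0,0,0,0],[0,0,-0.025,0,0,0,0]]' 60;  python3 - <<'E'
from h import *
s=manip.state(); print(s["ee_pos"],np.degrees(yaw(s["eef_rot"])))
plan([(597.1,14.3,232,175.3,8)],[470.3,357,232,161.9])
E
```

```text
time: 4.62
ee_pos: [470.1, 357.1, 87.3]
eef_rot: [0.0, 0.157, 0.988, -0.0]
ft_force: [0.1, -0.3, -1.0]
gripper_width: -0.3
grasp_force: 0.0
time: 5.25
ee_pos: [470.4, 357.2, 235.1]
eef_rot: [0.001, 0.157, 0.988, 0.001]
ft_force: [0.1, 0.0, 0.5]
gripper_width: -0.1
grasp_force: 0.0
[470.36128895 357.22368264 235.05095206] 161.90651647321826
[-0.0284, -0.0358, -0.0, 0.0, 0.0, -0.0292, 1.0], [-0.0273, -0.0366, -0.0, 0.0, 0.0, -0.0292, 1.0], [-0.0262, -0.0374, -0.0, 0.0, 0.0, -0.0292, 1.0], [-0.0251, -0.0381, -0.0, 0.0, 0.0, -0.0292, 1.0], [-0.024, -0.0389, -0.0, 0.0, 0.0, -0.0292, 1.0], [-0.0229, -0.0395, -0.0, 0.0, 0.0, -0.0292, 1.0], [-0.0217, -0.0402, -0.0, 0.0, 0.0, -0.0292, 1.0], [-0.0205, -0.0408, -0.0, 0.0, 0.0, -0.0292, 1.0],
```

Run:
```python
from h import *
im,d,W=cloud("wrist"); cv2.imwrite("pics/w2.png",im)
Q=W[(W[...,2]>100)&(W[...,2]<122)]; print(len(Q)); Q=Q[np.hypot(Q[:,0]-470,Q[:,1]-355)<60]
print("bar",np.median(Q,0),cv2.minAreaRect(Q[:,:2].astype(np.float32)))
```

```text
1468
bar [466.11961323 358.04070402 116.11906571] ((470.65673828125, 356.83624267578125), (16.02515411376953, 79.62216186523438), 72.05262756347656)
```

View pics/w2.png

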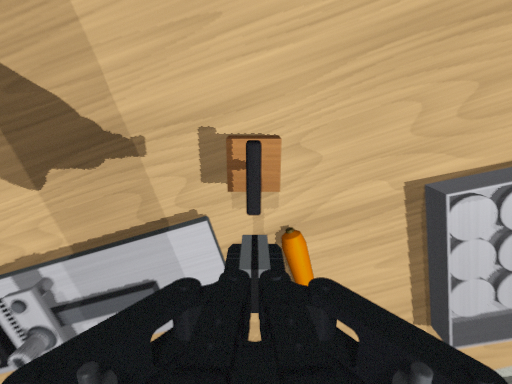

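Run:
```python
from h import *
im,d,W=cloud("wrist"); s=manip.state(); print(s["ee_pos"],s["gripper_width"],s["time"])
for v in range(228,330,8): print(v,W[v,255].round(1),W[v,238].round(1))
im,d,W=cloud("top"); cv2.imwrite("pics/t2.png",cv2.resize(im[150:300,40:240],(800,600)))
```

```text
[470.91730874 357.60810681 235.66598259] -0.2115277884330692 5.35
228 [576.5 326.    0.7] [5.683e+02 3.007e+02 3.000e-01]
236 [461.9 361.2 274.3] [580.6 296.6   2. ]
244 [461.9 361.1 283.1] [462.7 351.6 276. ]
252 [461.2 361.3 292.4] [462.8 352.  284.4]
260 [461.9 361.  298.2] [463.1 352.3 291.7]
268 [461.7 361.  305. ] [463.  352.6 298.8]
276 [464.3 360.2 306.7] [456.8 355.7 315.3]
284 [468.8 358.7 305.5] [458.7 355.1 317.6]
292 [472.8 357.4 305.3] [459.2 355.2 321.9]
300 [476.4 356.2 305.7] [459.1 355.5 326.5]
308 [480.3 355.  305.9] [453.6 357.9 337.9]
316 [735.4 274.2   0. ] [454.1 357.9 340.8]
324 [750.9 269.1   0.8] [455.5 357.5 342.4]
```

View pics/t2.png

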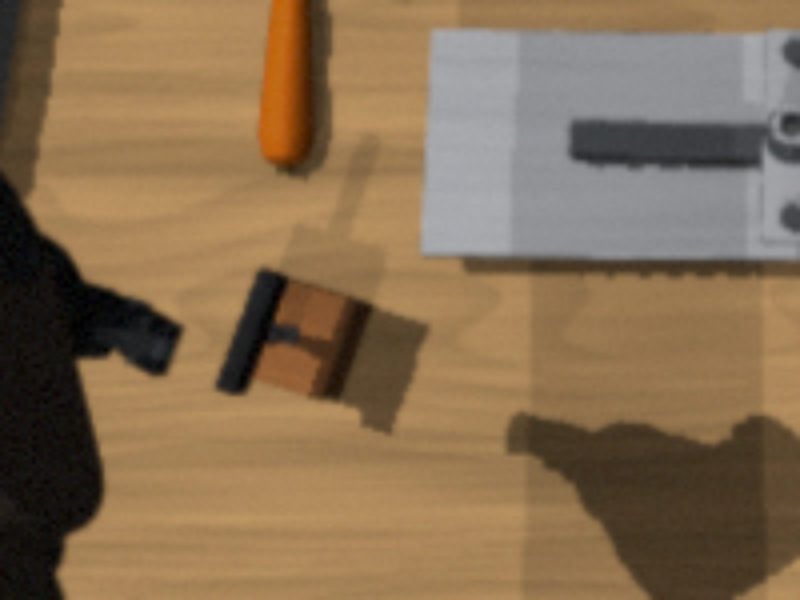

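The tips in the wrist depth map sit about 36 mm above the reported TCP (z about 272 against 235.7). So the fingers shut above the bar, and the top view shows the key still in its stand, unmoved. I allow for this 36 mm, go down further, and check for contact.

```bash
python3 -m creep '[[0,0,0.04,0,0,0,0.6],[0,0,0.04,0,0,0,0.6],[0,0,0,0,0,0,0.6],[0,0,0,0,0,0,0.6],[0,0,0.03,0,0,0,0.6],[0,0,0.03,0,0,0,0.6],[0,0,0.03,0,0,0,0.6],[0,0,0.011,0,0,0,0.6],[0,0,0,0,0,0,0.6]]' 60
python3 - <<'E'
from h import *
im,d,W=cloud("wrist"); s=manip.state(); print(s["ee_pos"],s["gripper_width"],s["ft_force"])
m=(d>0)&(W[...,2]>s["ee_pos"][2]+15)&(W[...,2]<125)
m[:180]=False
Q=W[m];Q=Q[np.hypot(Q[:,0]-470,Q[:,1]-357)<70]
print(len(Q),np.percentile(Q[:,2],[0,1,5,20,50,90]))
cv2.imwrite("w3.png",im)
E
```

```text
time: 6.52
ee_pos: [470.5, 357.3, 51.9]
eef_rot: [0.0, 0.157, 0.988, 0.0]
ft_force: [0.1, 0.0, -0.2]
gripper_width: 51.2
grasp_force: 0.0
[470.73357008 357.42691456  52.43932853] 50.85850694370668 [ 0.59312219 -0.20981371  0.52061857]
8781 [ 85.83777327  89.62118878  95.92421279 109.04377218 115.83686926
 118.53514641]
```

Tips are at about z 86–90 and the bar lies between them. Closing.

```bash
python3 -m creep '[[0,0,0,0,0,0,0],[0,0,0,0,0,0,0],[0,0,0,0,0,0,0],[0,0,0,0,0,0,0],[0,0,0,0,0,0,0]]' 60
python3 - <<'E'
from h import *
s=manip.state(); print(s["ee_pos"],np.degrees(yaw(s["eef_rot"])),s["ft_force"],s["moment"])
E
```

```text
time: 7.2
ee_pos: [470.5, 357.1, 52.2]
eef_rot: [0.001, 0.157, 0.988, 0.0]
ft_force: [-1.1, -1.4, 6.6]
gripper_width: 15.0
grasp_force: 58.8
[470.46746341 357.14632966  52.2036363 ] 161.9139803841823 [-1.11876701 -1.44074142  6.59868105] [-0.36274618  0.16358981  0.02928566]
```

Gripped. Lift, then go to the socket with yaw 175°.

```bash
python3 -m creep '[[0,0,-0.01,0,0,0,0],[0,0,-0.025,0,0,0,0],[0,0,-0.035,0,0,0,0],[0,0,-0.04,0,0,0,0],[0,0,-0.035,0,0,0,0],[0,0,0,0,0,0,0],[0,0,0,0,0,0,0]]';  python3 - <<'E'
from h import *
s=manip.state(); print(s["ee_pos"],np.degrees(yaw(s["eef_rot"])),s["gripper_width"],s["ft_force"])
im,d,W=cloud("wrist");P=W[(d>0)&(W[...,2]>220)]; 
s=manip.state();p=s["ee_pos"];a=yaw(s["eef_rot"])
plan([(596.8,14.4,p[2],175,9)],[p[0],p[1],p[2],np.degrees(a)])
# bar ends along tool x
T=rot(s["eef_rot"]).inv().apply(W.reshape(-1,3)-p); m=(abs(T[:,1])<9)&(T[:,2]>-75)&(T[:,2]<-40)&(abs(T[:,0])<60)
T=T[m]; print(len(T),np.percentile(T[:,0],[0,2,98,100]),np.percentile(T[:,1],[0,2,98,100]),np.median(T[:,2]))
E
```

```text
time: 8.07
ee_pos: [469.7, 356.8, 195.8]
eef_rot: [-0.0, 0.157, 0.988, -0.0]
ft_force: [-0.0, -0.2, -1.4]
gripper_width: 15.5
grasp_force: 58.8
[469.7081273  356.83427748 195.82882505] 161.906736708047 15.51568570621343 [-0.04730043 -0.22826717 -1.44418138]
[-0.0252, -0.0318, -0.0, 0.0, 0.0, -0.0254, 1.0], [-0.0244, -0.0324, -0.0, 0.0, 0.0, -0.0254, 1.0], [-0.0236, -0.033, -0.0, 0.0, 0.0, -0.0254, 1.0], [-0.0228, -0.0336, -0.0, 0.0, 0.0, -0.0254, 1.0], [-0.0219, -0.0342, -0.0, 0.0, 0.0, -0.0254, 1.0], [-0.021, -0.0347, -0.0, 0.0, 0.0, -0.0254, 1.0], [-0.0201, -0.0352, -0.0, 0.0, 0.0, -0.0254, 1.0], [-0.0192, -0.0357, -0.0, 0.0, 0.0, -0.0254, 1.0], [-0.0183, -0.0362, -0.0, 0.0, 0.0, -0.0254, 1.0], 
5826 [-32.3842857  -28.78686679  39.54881617  40.04546593] [-8.99304121 -8.48539068  8.26441414  8.99972823] -64.25702825159337
```

```bash
python3 -m creep '[[-0.0252,-0.0318,0,0,0,-0.0254,0],[-0.0244,-0.0324,0,0,0,-0.0254,0],[-0.0236,-0.033,0,0,0,-0.0254,0],[-0.0228,-0.0336,0,0,0,-0.0254,0],[-0.0219,-0.0342,0,0,0,-0.0254,0],[-0.021,-0.0347,0,0,0,-0.0254,0],[-0.0201,-0.0352,0,0,0,-0.0254,0],[-0.0192,-0.0357,0,0,0,-0.0254,0],[-0.0183,-0.0362,0,0,0,-0.0254,0],[0,0,0,0,0,0,0],[0,0,0,0,0,0,0],[0,0,0,0,0,0,0]]';  python3 - <<'E'
from h import *
s=manip.state(); print(s["ee_pos"],np.degrees(yaw(s["eef_rot"])),s["ft_force"])
plan([(596.8,14.4,s["ee_pos"][2],175,1)])
cal=manip.calibration("top"); im,d,W=cloud("top"); np.save("t4.npy",W)
cv2.imwrite("pics/t4.png",cv2.resize(cv2.hconcat([im[140:225,190:290]]),(800,600)))
im,d,W=cloud("scene"); cv2.imwrite("sc4.png",im)
E
```

```text
time: 9.62
ee_pos: [596.8, 15.7, 195.9]
eef_rot: [-0.0, 0.043, 0.999, 0.0]
ft_force: [-0.8, -0.1, -1.1]
gripper_width: 15.3
grasp_force: 58.9
[596.75159718  15.74744065 195.93305367] 175.05632750445525 [-0.84610689 -0.12676293 -1.08742081]
[-0.0002, -0.0013, -0.0, 0.0, 0.0, 0.001, 1.0],
```

```bash
python3 -m creep '[[0,0,0,0,0,0,0],[0,0,0,0,0,0,0]]';  python3 -c "
from h import *
print(manip.state()['ee_pos'])"
```

```text
time: 9.98
ee_pos: [597.2, 15.1, 196.3]
eef_rot: [0.0, 0.043, 0.999, -0.0]
ft_force: [-0.8, 0.3, -0.2]
gripper_width: 15.1
grasp_force: 58.9
[597.15676894  15.06625171 196.34708111]
```

```bash
python3 -m creep '[[0.0002,-0.0007,0.01,0,0,0,0],[0,0,0.01,0,0,0,0],[0,0,0.003,0,0,0,0],[0,0,0.003,0,0,0,0],[0,0,0,0,0,0,0]]'; python3 -c "
from h import *
print(manip.state()['ee_pos'],manip.state()['moment'])"
```

```text
time: 10.6
ee_pos: [596.9, 14.1, 170.1]
eef_rot: [-0.0, 0.044, 0.999, -0.0]
ft_force: [0.3, -0.5, -1.7]
gripper_width: 15.4
grasp_force: 58.9
[596.88524979  14.11473421 170.11677123] [-0.00221924  0.08856272 -0.01539209]
```

```bash
python3 -m creep '[[0,0,0.004,0,0,0,0],[0,0,0.004,0,0,0,0],[0,0,0.004,0,0,0,0],[0,0,0.004,0,0,0,0],[0,0,0.002,0,0,0,0],[0,0,0,0,0,0,0]]'; python3 -c "
from h import *
print(manip.state()['ee_pos'],manip.state()['moment'])"
```

```text
time: 11.35
ee_pos: [596.9, 14.1, 152.1]
eef_rot: [-0.0, 0.044, 0.999, -0.0]
ft_force: [-1.0, 1.1, -0.0]
gripper_width: 15.3
grasp_force: 58.9
[596.88990982  14.09322514 152.07636114] [ 0.00030221  0.14819571 -0.01174177]
```

```bash
python3 -m creep '[[0,0,0.001,0,0,0,0],[0,0,0.001,0,0,0,0],[0,0,0.0005,0,0,0,0],[0,0,0,0,0,0,0],[0,0,0,0,0,0,0]]'; python3 -c "
from h import *
print(manip.state()['ee_pos'],manip.state()['moment'])"
```

```text
time: 11.98
ee_pos: [597.0, 14.1, 150.1]
eef_rot: [0.0, 0.044, 0.999, -0.0]
ft_force: [-2.5, -0.4, 4.9]
gripper_width: 15.3
grasp_force: 59.6
[597.04972659  14.08103742 150.08574607] [-0.02580036  0.43944275  0.03098486]
```

Key is at the bottom (5 N of upward contact). First turn is about 1.1 rad clockwise, sinking with the screw.

```bash
python3 -m creep '[[0,0,0.0001,0,0,0.15,0],[0,0,0.0002,0,0,0.15,0],[0,0,0.0002,0,0,0.15,0],[0,0,0.0002,0,0,0.15,0],[0,0,0.0002,0,0,0.15,0],[0,0,0.0002,0,0,0.15,0],[0,0,0.0002,0,0,0.15,0],[0,0,0.0002,0,0,0.15,0],[0,0,0,0,0,0,0]]'; python3 -c "
from h import *
s=manip.state();print(s['ee_pos'],s['moment'],np.degrees(yaw(s['eef_rot'])))"
```

```text
time: 13.1
ee_pos: [596.7, 13.8, 148.7]
eef_rot: [0.0, 0.601, 0.799, -0.0]
ft_force: [-4.3, -1.6, 6.9]
gripper_width: 15.1
grasp_force: 60.2
[596.68862077  13.79232816 148.67223426] [-0.39122268  0.97055317  0.00696987] 106.13681234981559
```

```bash
python3 -m creep '[[0,0,0,0,0,0,0.5],[0,0,0,0,0,0,0.5],[0,0,-0.015,0,0,0,0.55],[0,0,-0.03,0,0,0,0.55],[0,0,0,0,0,0,0.55]]' 40
python3 - <<'E'
from h import *
s=manip.state();p=s['ee_pos'];a=np.degrees(yaw(s['eef_rot']));print(p,a,s["gripper_width"],s["ft_force"],s["moment"])
plan([(600.6,151.4,194,88,4),(600.6,151.4,34,88,4)])
E
```

```text
time: 13.72
ee_pos: [598.1, 14.1, 196.2]
eef_rot: [0.002, 0.6, 0.8, 0.001]
ft_force: [-0.2, -0.1, -0.5]
gripper_width: 47.2
grasp_force: 0.0
[598.0754511   14.08193272 196.16762506] 106.2583421169207 47.23661148706201 [-0.22498517 -0.10333204 -0.48047677] [ 0.00129714  0.006356   -0.0153711 ]
[0.0328, 0.0102, 0.0005, 0.0, 0.0, 0.0797, 1.0], [0.0335, 0.0076, 0.0005, 0.0, 0.0, 0.0797, 1.0], [0.034, 0.0049, 0.0005, 0.0, 0.0, 0.0797, 1.0], [0.0343, 0.0022, 0.0005, 0.0, 0.0, 0.0797, 1.0], 
[0.0, 0.0, 0.04, 0.0, 0.0, -0.0, 1.0], [0.0, 0.0, 0.04, 0.0, 0.0, -0.0, 1.0], [0.0, 0.0, 0.04, 0.0, 0.0, -0.0, 1.0], [0.0, 0.0, 0.04, 0.0, 0.0, -0.0, 1.0],
```

```bash
python3 -m creep '[[0.0328,0.0102,0,0,0,0.0797,0.55],[0.0335,0.0076,0,0,0,0.0797,0.55],[0.034,0.0049,0,0,0,0.0797,0.55],[0.0343,0.0022,0,0,0,0.0797,0.55],[0,0,0.04,0,0,0,0.55],[0,0,0.04,0,0,0,0.55],[0,0,0.04,0,0,0,0.55],[0,0,0.04,0,0,0,0.55],[0,0,0,0,0,0,0.55],[0,0,0,0,0,0,0.55]]'
python3 - <<'E'
from h import *
s=manip.state();p=s['ee_pos'];a=np.degrees(yaw(s['eef_rot']));print(p,a,s["ft_force"],s["moment"])
im,d,W=cloud("wrist")
T=rot(s["eef_rot"]).inv().apply(W.reshape(-1,3)-p).reshape(W.shape)
m=(W[...,2]>56)&(W[...,2]<64)&(abs(T[...,0])<25)&(abs(T[...,1])<20); Q=T[m]
print("block across tool y",np.percentile(Q[:,1],[1,5,50,95,99]),np.median(Q[:,2]), "end x",np.percentile(Q[:,0],[1,99]))
cv2.imwrite("pics/w5.png",im)
E
```

```text
time: 14.98
ee_pos: [600.2, 151.6, 34.5]
eef_rot: [0.0, 0.719, 0.695, 0.001]
ft_force: [-0.1, 0.0, 0.5]
gripper_width: 47.0
grasp_force: 0.0
[600.19743865 151.59664888  34.54104903] 87.98360187082764 [-0.12485795  0.024955    0.49330238] [-0.02254794 -0.01298457 -0.01660496]
block across tool y [-11.96056247 -10.8662416    0.40372712  11.38295705  12.33311605] -25.672235452078247 end x [-24.39232733  15.50154839]
```

View pics/w5.png

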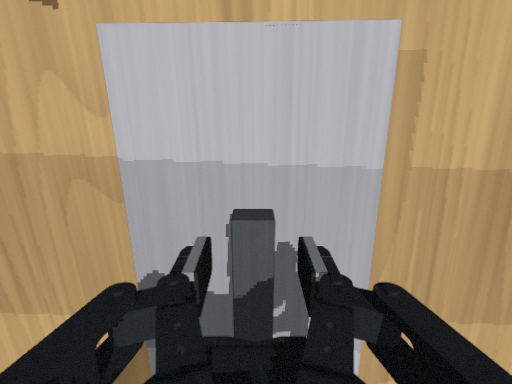

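The block (columns 231–274) lies centred between the fingers. I go down and grip it.

```bash
python3 -m creep '[[0,0,0.012,0,0,0,0.55],[0,0,0.01,0,0,0,0.55],[0,0,0.003,0,0,0,0.55],[0,0,0,0,0,0,0.2],[0,0,0,0,0,0,0],[0,0,0,0,0,0,0],[0,0,0,0,0,0,0]]' 40; for i in 1; do python3 -m creep '[[0.002,0,0,0,0,0,0],[0.002,0,0,0,0,0,0],[0.002,0,0,0,0,0,0]]'; python3 -m creep '[[0.002,0,0,0,0,0,0]]';python3 -m creep '[[-0.002,0,0,0,0,0,0],[-0.002,0,0,0,0,0,0],[-0.002,0,0,0,0,0,0]]';python3 -m creep '[[-0.002,0,0,0,0,0,0]]'; done
```

```text
time: 15.9
ee_pos: [600.4, 151.7, 9.6]
eef_rot: [0.001, 0.72, 0.694, 0.001]
ft_force: [0.3, -0.3, 11.8]
gripper_width: 24.1
grasp_force: 47.1
time: 16.27
ee_pos: [600.6, 155.7, 9.6]
eef_rot: [0.001, 0.719, 0.695, -0.0]
ft_force: [-1.4, -15.6, 12.1]
gripper_width: 24.0
grasp_force: 46.8
time: 16.4
ee_pos: [600.7, 157.6, 9.6]
eef_rot: [0.001, 0.719, 0.695, -0.0]
ft_force: [-0.4, -16.7, 12.6]
gripper_width: 24.0
grasp_force: 46.8
time: 16.77
ee_pos: [600.8, 155.2, 9.6]
eef_rot: [0.0, 0.72, 0.694, 0.002]
ft_force: [0.9, 13.5, 8.9]
gripper_width: 23.9
grasp_force: 45.3
time: 16.9
ee_pos: [600.7, 153.2, 9.6]
eef_rot: [0.0, 0.72, 0.694, 0.002]
ft_force: [0.0, 11.7, 9.1]
gripper_width: 24.5
grasp_force: 45.4
```

The fingers lean on the block with about 11 N. I ease that off first, then feel again.

```bash
python3 -m creep '[[0,0,-0.0005,0,0,0,0],[0,0,0,0,0,0,0]]'; python3 -m creep '[[0,0,-0.0005,0,0,0,0],[0,0,0,0,0,0,0]]'
```

```text
time: 17.15
ee_pos: [600.5, 152.7, 9.6]
eef_rot: [0.0, 0.719, 0.695, 0.001]
ft_force: [1.3, 8.6, 5.3]
gripper_width: 24.2
grasp_force: 44.1
time: 17.4
ee_pos: [600.2, 152.4, 9.6]
eef_rot: [0.0, 0.719, 0.695, 0.001]
ft_force: [1.3, 5.3, 1.8]
gripper_width: 24.1
grasp_force: 42.0
```

```bash
python3 -m creep '[[0.002,0,-0.0002,0,0,0,0],[0.002,0,0,0,0,0,0],[0.002,0,0,0,0,0,0]]'; python3 -m creep '[[0.002,0,0,0,0,0,0]]';python3 -m creep '[[-0.002,0,0,0,0,0,0],[-0.002,0,0,0,0,0,0],[-0.002,0,0,0,0,0,0]]';python3 -m creep '[[-0.002,0,0,0,0,0,0]]'
```

```text
time: 17.77
ee_pos: [599.9, 156.4, 9.6]
eef_rot: [0.0, 0.719, 0.695, -0.0]
ft_force: [-0.5, -8.2, 1.5]
gripper_width: 24.2
grasp_force: 42.8
time: 17.9
ee_pos: [599.9, 158.3, 9.6]
eef_rot: [0.0, 0.719, 0.695, -0.001]
ft_force: [-0.2, -9.2, 2.7]
gripper_width: 24.2
grasp_force: 42.8
time: 18.27
ee_pos: [599.8, 154.5, 9.6]
eef_rot: [-0.0, 0.719, 0.695, 0.001]
ft_force: [0.6, 7.0, 0.6]
gripper_width: 24.1
grasp_force: 41.6
time: 18.4
ee_pos: [599.7, 152.5, 9.7]
eef_rot: [-0.0, 0.719, 0.695, 0.001]
ft_force: [-0.5, 8.1, 1.1]
gripper_width: 24.0
grasp_force: 41.6
```

Drag is about 8.1 N at about 1.5 N of lean, so about 7.2 N net. That is about 3.2 N over clear, or a nose force near 3.6 N. Another ~0.35 rad is needed, so I go back to the key.

```bash
python3 -m creep '[[0,0,0,0,0,0,0.3],[0,0,0,0,0,0,0.55],[0,0,0,0,0,0,0.55],[0,0,-0.04,0,0,0,0.55],[0,0,-0.05,0,0,0,0.55],[0,0,-0.05,0,0,0,0.55],[0,0,-0.045,0,0,0,0.55],[0,0,0,0,0,0,0.55]]';python3 - <<'E'
from h import *
s=manip.state();p=s['ee_pos'];a=np.degrees(yaw(s['eef_rot']));print(p,a,s["gripper_width"])
plan([(596.8,14.0,p[2],106.1,5)])
E
```

```text
time: 19.4
ee_pos: [600.8, 151.6, 198.1]
eef_rot: [0.002, 0.719, 0.695, 0.002]
ft_force: [0.8, 0.6, -0.9]
gripper_width: 47.0
grasp_force: 0.0
[600.79028572 151.64369371 198.05678691] 87.98030450143568 46.99689893240658
[-0.0275, 0.0002, -0.0, 0.0, 0.0, -0.0632, 1.0], [-0.0275, -0.0016, -0.0, 0.0, 0.0, -0.0632, 1.0], [-0.0273, -0.0033, -0.0, 0.0, 0.0, -0.0632, 1.0], [-0.0271, -0.005, -0.0, 0.0, 0.0, -0.0632, 1.0], [-0.0267, -0.0067, -0.0, 0.0, 0.0, -0.0632, 1.0],
```

```bash
python3 -m creep '[[-0.0275,0.0002,0,0,0,-0.0632,0.55],[-0.0275,-0.0016,0,0,0,-0.0632,0.55],[-0.0273,-0.0033,0,0,0,-0.0632,0.55],[-0.0271,-0.005,0,0,0,-0.0632,0.55],[-0.0267,-0.0067,0,0,0,-0.0632,0.55],[0,0,0,0,0,0,0.55],[0,0,0,0,0,0,0.55],[0,0,0,0,0,0,0.55]]'
python3 - <<'E'
from h import *
s=manip.state();p=s['ee_pos'];r=rot(s["eef_rot"]);a=np.degrees(yaw(s['eef_rot']));print(p,a)
im,d,W=cloud("wrist")
Q=W[(W[...,2]>205)&(W[...,2]<222)&(np.hypot(W[...,0]-597,W[...,1]-14)<45)]
T=r.inv().apply(Q-p); T=T[(abs(T[:,1])<16)]
print(len(T),"top z",np.median(Q[:,2]),cv2.minAreaRect(T[:,:2].astype(np.float32)),T[:,0].max())
E
```

```text
time: 20.4
ee_pos: [595.5, 14.8, 194.2]
eef_rot: [-0.0, 0.601, 0.799, -0.0]
ft_force: [0.1, -0.6, -0.5]
gripper_width: 47.1
grasp_force: 0.0
[595.48122947  14.79620395 194.17812108] 106.1102858365381
3230 top z 212.54157508972014 ((-0.7139930725097656, 0.8581938743591309), (15.938538551330566, 79.77503204345703), 89.28057861328125) 39.206305653155184
```

```bash
python3 -m creep '[[-0.0007,0.0009,0.015,0,0,0,0.55],[0,0,0.02,0,0,0,0.55],[0,0,0.01,0,0,0,0.5],[0,0,0,0,0,0,0],[0,0,0,0,0,0,0],[0,0,0,0,0,0,0],[0,0,0,0,0,0,0],[0,0,0,0,0,0,0]]' 40;  python3 -c "
from h import *
s=manip.state();print(s['ee_pos'],s['moment'],np.degrees(yaw(s['eef_rot'])))"
```

```text
time: 21.45
ee_pos: [596.6, 13.5, 149.7]
eef_rot: [0.0, 0.601, 0.799, -0.0]
ft_force: [-1.9, 0.2, -1.8]
gripper_width: 15.6
grasp_force: 42.9
[596.56542385  13.49853646 149.6507809 ] [0.03697994 0.42944267 0.0247521 ] 106.08457047870225
```

```bash
python3 -m creep '[[0,0,0.0001,0,0,0.12,0],[0,0,0.0002,0,0,0.12,0],[0,0,0.0001,0,0,0.12,0],[0,0,0,0,0,0,0]]';  python3 -c "
from h import *
s=manip.state();print(s['ee_pos'],s['moment'],np.degrees(yaw(s['eef_rot'])))"; python3 -m creep '[[0,0,0,0,0,0,0.5],[0,0,0,0,0,0,0.5],[0,0,-0.015,0,0,0,0.55],[0,0,-0.03,0,0,0,0.55],[0,0,0,0,0,0,0.55]]' 40
python3 - <<'E'
from h import *
s=manip.state();p=s['ee_pos'];a=np.degrees(yaw(s['eef_rot']));print(p,a,s["gripper_width"])
plan([(600.6,152.0,p[2],88,4)])
E
```

```text
time: 21.95
ee_pos: [596.4, 13.5, 149.2]
eef_rot: [-0.0, 0.734, 0.679, -0.0]
ft_force: [-3.9, 0.2, 1.6]
gripper_width: 15.8
grasp_force: 43.2
[596.40280404  13.4514393  149.20237072] [-0.1318139   0.77670321  0.04952783] 85.50926197199016
time: 22.58
ee_pos: [597.9, 13.5, 197.1]
eef_rot: [0.002, 0.734, 0.679, 0.002]
ft_force: [0.0, 0.1, 0.0]
gripper_width: 46.8
grasp_force: 0.0
[597.86227452  13.47407235 197.09282385] 85.4894124519334 46.78142617441102
[0.0346, -0.002, -0.0, 0.0, 0.0, -0.011, 1.0], [0.0346, -0.0017, -0.0, 0.0, 0.0, -0.011, 1.0], [0.0346, -0.0013, -0.0, 0.0, 0.0, -0.011, 1.0], [0.0346, -0.0009, -0.0, 0.0, 0.0, -0.011, 1.0],
```

```bash
python3 -m creep '[[0.0346,-0.002,0,0,0,-0.011,0.55],[0.0346,-0.0017,0,0,0,-0.011,0.55],[0.0346,-0.0013,0,0,0,-0.011,0.55],[0.0346,-0.0009,0,0,0,-0.011,0.55],[0,0,0.04,0,0,0,0.55],[0,0,0.05,0,0,0,0.55],[0,0,0.05,0,0,0,0.55],[0,0,0.03,0,0,0,0.55],[0,0,0.012,0,0,0,0.55],[0,0,0,0,0,0,0.4],[0,0,0,0,0,0,0],[0,0,0,0,0,0,0],[0,0,0,0,0,0,0],[0,0,0,0,0,0,0]]' 40
```

```text
time: 24.32
ee_pos: [599.8, 152.1, 13.3]
eef_rot: [0.0, 0.719, 0.695, 0.001]
ft_force: [-1.6, 0.5, 6.8]
gripper_width: 24.3
grasp_force: 40.9
```

Ease off the lean, then slide.

```bash
python3 -m creep '[[0,0,-0.0005,0,0,0,0],[0,0,-0.0004,0,0,0,0],[0,0,0,0,0,0,0]]'; python3 -m creep '[[0.002,0,0,0,0,0,0],[0.002,0,0,0,0,0,0],[0.002,0,0,0,0,0,0]]'; python3 -m creep '[[0.002,0,0,0,0,0,0]]';python3 -m creep '[[-0.002,0,0,0,0,0,0],[-0.002,0,0,0,0,0,0],[-0.002,0,0,0,0,0,0]]';python3 -m creep '[[-0.002,0,0,0,0,0,0]]'
```

```text
time: 24.7
ee_pos: [599.8, 152.1, 13.3]
eef_rot: [0.0, 0.719, 0.695, 0.0]
ft_force: [-0.4, 1.4, 3.6]
gripper_width: 24.2
grasp_force: 40.6
time: 25.08
ee_pos: [599.9, 156.3, 13.3]
eef_rot: [0.001, 0.719, 0.695, -0.001]
ft_force: [-0.4, -12.4, 5.9]
gripper_width: 23.7
grasp_force: 40.8
time: 25.2
ee_pos: [599.9, 158.3, 13.3]
eef_rot: [0.001, 0.719, 0.695, -0.001]
ft_force: [-0.5, -13.0, 5.6]
gripper_width: 24.1
grasp_force: 40.8
time: 25.58
ee_pos: [599.9, 155.5, 13.3]
eef_rot: [-0.0, 0.719, 0.695, 0.001]
ft_force: [0.9, 10.9, 4.3]
gripper_width: 24.1
grasp_force: 40.5
time: 25.7
ee_pos: [599.8, 153.5, 13.3]
eef_rot: [-0.0, 0.719, 0.695, 0.001]
ft_force: [0.2, 11.4, 3.4]
gripper_width: 23.9
grasp_force: 40.5
```

```bash
python3 -m creep '[[0,0,-0.0006,0,0,0,0],[0,0,0,0,0,0,0]]'; python3 -m creep '[[0.002,0,0,0,0,0,0],[0.002,0,0,0,0,0,0],[0.002,0,0,0,0,0,0]]'; python3 -m creep '[[0.002,0,0,0,0,0,0]]';python3 -m creep '[[-0.002,0,0,0,0,0,0],[-0.002,0,0,0,0,0,0],[-0.002,0,0,0,0,0,0]]';python3 -m creep '[[-0.002,0,0,0,0,0,0]]'
```

```text
time: 25.95
ee_pos: [599.4, 152.9, 13.3]
eef_rot: [-0.0, 0.719, 0.695, 0.0]
ft_force: [0.3, 6.5, -1.3]
gripper_width: 23.9
grasp_force: 40.0
time: 26.32
ee_pos: [599.5, 156.8, 13.3]
eef_rot: [0.0, 0.719, 0.695, -0.001]
ft_force: [-0.4, -9.3, 0.9]
gripper_width: 24.1
grasp_force: 40.2
time: 26.45
ee_pos: [599.5, 158.7, 13.3]
eef_rot: [0.0, 0.719, 0.695, -0.001]
ft_force: [0.0, -10.5, 1.2]
gripper_width: 24.3
grasp_force: 40.2
time: 26.82
ee_pos: [599.4, 155.0, 13.3]
eef_rot: [-0.0, 0.719, 0.695, 0.0]
ft_force: [0.5, 8.0, -2.0]
gripper_width: 24.0
grasp_force: 39.9
time: 26.95
ee_pos: [599.3, 153.0, 13.3]
eef_rot: [-0.0, 0.719, 0.695, 0.0]
ft_force: [0.8, 7.6, -1.6]
gripper_width: 23.7
grasp_force: 39.9
```

Drag is 9.0 N net in both feels, 5 N over the clear 4 N, which is right. I let go, back off, and check.

```bash
python3 -m creep '[[0,0,0,0,0,0,0.3],[0,0,0,0,0,0,0.55],[0,0,0,0,0,0,0.55],[0,0,-0.03,0,0,0,0.55],[0,0,-0.05,0,0,0,0.55],[0,0,-0.05,0,0,0,0.55],[0.03,0,-0.05,0,0,0,0.55],[0.03,0,-0.03,0,0,0,0.55],[0,0,0,0,0,0,0.55],[0,0,0,0,0,0,0.55],[0,0,0,0,0,0,0.55],[0,0,0,0,0,0,0.55]]'
python3 - <<'E'
from h import *
im,d,W=cloud("top")
Q=W[(W[...,2]>200)&(W[...,2]<220)&(np.hypot(W[...,0]-595,W[...,1]-14)<45)]
print(len(Q),"bar top",np.median(Q,0),cv2.minAreaRect(Q[:,:2].astype(np.float32)))
im,d,W=cloud("scene"); cv2.imwrite("pics/end.png",cv2.resize(im,(800,600)))
print(manip.state()["ft_force"])
E
```

```text
time: 28.45
ee_pos: [601.5, 211.3, 222.7]
eef_rot: [-0.0, 0.72, 0.694, -0.001]
ft_force: [0.1, -0.2, 0.4]
gripper_width: 46.5
grasp_force: 0.0
250 bar top [593.42174772  13.7728935  211.45785776] ((593.9376220703125, 14.172636032104492), (79.56781768798828, 16.724349975585938), 86.9557113647461)
[ 0.08333754 -0.70497034  0.20155423]
```

View pics/end.png

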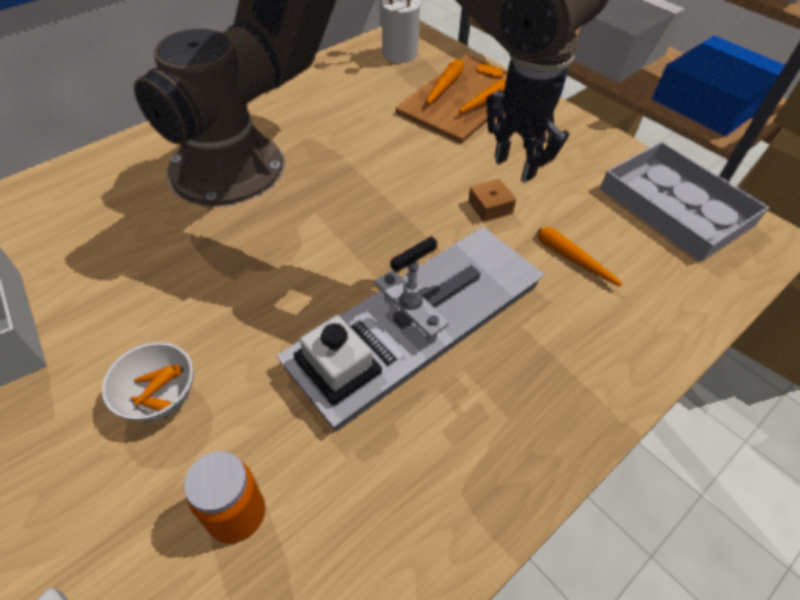

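The key stands upright in the screw (crossbar at about (414,253)). The block lies under the nose, and the bowl, jar and carrot are in their places. The gripper is clear, so I hand in.

```bash
python3 -c "
from workcell import manip
print(manip.sign_off())"
```

```text
the job is handed in; nothing more can be done
None
```

The job is handed in (no verdict was shown): the block drags at about 9 N (5 N over clear, nose force about 5.6 N), the key stands in the screw, everything is let go, and the bowl, jar and carrot are where they were.

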